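# Set the height stop of the lid stand and lock it

## Task

One of three small containers stands under the stop rod of the lid stand. Take the rod by its black knob and lower it gently until its rubber foot rests on that container's lid - touching, but never pressed on hard - then swing the clamp lever all the way round until it is locked, with the foot still touching the lid. Do not shift or tip the containers or the things around the stand.

Things in the scene. Friction and masses are not known exactly. Their poses are not given: they have to be found in the camera images.
- lid_stand: Fixed aluminium stand. Origin on the worktop on the stop rod's axis; x from the rod to the 28 mm column behind it (100 mm), y to the stand's left. Two foot rails (y +-75 mm, 17 mm high) are open to the front; the container stands between them. The head, 130 to 165 mm high, 40 mm wide, guides the rod (brass collar to 168 mm) and carries the clamp lever at its right, pivot at y = -42 mm.
- stop_rod: Upright 12 mm steel rod that slides up and down through the head; 85 mm of travel. Origin at its lower end, 122 mm above the worktop when fully raised; z up. Starts 0 to 15 mm below that. With the clamp open it stays where it is left (about 5 N of friction, 2.7 N of weight), so it must be pushed or carried down; with the clamp locked it holds against 20 N or more.
- rod_end (a point): Lower end of the rod (same point as its origin). Below it a 22 mm rubber foot has been screwed out by an unknown 0 to 12 mm, different each time and fixed during the job: the foot's face is that much below this point, so the height of contact must be felt. A lid bears up to 25 N.
- rod_knob (a point): Point on the rod's axis at mid-height of the round black knob on its top, 28 mm wide and 32 mm high, where to grip it from above; 138 mm above the rod's lower end. At contact it is 30 to 75 mm above the head.
- clamp_lever (a joint): Angle of the clamp lever about a vertical axis (rad). 0: open, it points away from the column (the stand's -x). 1.4: its stop, locked, it points to the stand's right (-y); counter-clockwise seen from above. Starts at 0 to 0.3 and stays where it is left. About 3 N at the peg turns it; from about 1.0 rad the brake begins to grip the rod, rising to about 5 N.
- lever_grip (a point): Upright round black peg at the end of the clamp lever, 15 mm thick, 72 mm from the pivot, 175 to 217 mm above the worktop. This point is on its axis at 201 mm: pinch it here from above (the round peg can turn in the grasp) or push it sideways.
- lever_pivot (a point): Point on the vertical axis of the clamp lever at the height of lever_grip.
- tin_small: Small round tin, 58 mm wide, 72 mm high, closed flat top. It may be the one that stands under the rod or one of the two waiting at the left of the stand. Origin: centre of its underside, on the worktop; z up.
- tin_low: Low round tin, 75 mm wide, 58 mm high, closed flat top. It may be the one that stands under the rod or one of the two waiting at the left of the stand. Origin: centre of its underside, on the worktop; z up.
- jar_squat: Squat glass jar with a gold-coloured lid, 67 mm wide, 82 mm high, closed flat top. It may be the one that stands under the rod or one of the two waiting at the left of the stand. Origin: centre of its underside, on the worktop; z up.
- spice_a: Bystander: spice jar, 42 mm wide, 96 mm high, right of the stand; leave it alone. Origin: centre of its underside.
- soup_box: Bystander: soup carton, 35 x 104 x 117 mm high, right of the stand; leave it alone. Origin: centre of its underside.
- flat_tin: Bystander: flat tin, 86 mm wide, 40 mm high, front left of the stand; leave it alone. Origin: centre of its underside.
Mind the look-alikes: they are no part of the job. Leave any blue or turquoise look-alike of the tin_small alone.

How it is judged (in metres and radians):
On the way, in this order (a step that is already met when the one before it is completed fails the run):
1. the rod's foot rests on the container's lid while the clamp is still open ((contact force between stop_rod and tin_small above 0.4 N or contact force between stop_rod and tin_low above 0.4 N or contact force between stop_rod and jar_squat above 0.4 N) and value of joint clamp_lever below 0.6 rad), for 0.2 s.
2. the clamp is swung round to locked with the foot still on the lid ((contact force between stop_rod and tin_small above 0.4 N or contact force between stop_rod and tin_low above 0.4 N or contact force between stop_rod and jar_squat above 0.4 N) and value of joint clamp_lever above 1.25 rad), for 0.2 s.
At the end, for the whole second after the job is handed in: The rod's foot touches the lid of the container under it (more than 0.4 N), the clamp lever is past 1.25 rad of 1.4, the rod is at rest, and the three containers and three bystanders stand within 12 mm of where they were, upright within 0.1 rad (all of step 2 and linear speed of stop_rod below 0.005 m/s and distance of each of tin_small, tin_low, jar_squat, spice_a, soup_box, flat_tin from where it was at the start of the episode below 0.012 m and angle between each of tin_small, tin_low, jar_squat, spice_a, soup_box, flat_tin's own z axis and vertical below 0.1 rad).
It fails at once if the rod is pressed on a lid with more than 30 N (contact force between stop_rod and tin_small above 30 N or contact force between stop_rod and tin_low above 30 N or contact force between stop_rod and jar_squat above 30 N).
It fails at once if a container or bystander is shifted by more than 30 mm or tipped (distance of any of tin_small, tin_low, jar_squat, spice_a, soup_box, flat_tin from where it was at the start of the episode above 0.03 m or angle between any of tin_small, tin_low, jar_squat, spice_a, soup_box, flat_tin's own z axis and vertical above 0.3 rad).
It also fails if it takes over 48 s, if anything falls off the work surface, if the arm or the gripper's body presses on something with over 40 N, if the wrist force passes 120 N, or if a joint passes its speed limit or range.

## Robot

A 6-joint arm with a two-finger parallel gripper is mounted at the origin on a cart in front of the work surface, level with it; the furniture and walls round the work are solid. World frame = base frame: x ahead of the robot, y to its left, z up, the work surface at z = 0. Lengths are in m, angles in degrees, forces in N, time in s.
With the tool pointing down it reaches from about 0.375 to 0.9 m from the base axis. Payload 3.1 kg.
Tool frame: the origin (TCP) lies at the very end of the fingers, on their centre line; the grasp point (between the pads) lies bot.grip_point_offset behind it (bot.grip_point_offset is the distance from the TCP to the grasp point, in m); z points along the fingers, y is the line along which they close (so a half turn about z gives the same grasp; the last joint's range is limited). The gripper opens to 87 mm and grips with 3 to 60 N. Pads are 19 mm wide; open, the fingers measure 117 mm over their backs; the gripper's body (75 mm by 190 mm) begins 51 mm behind the grasp point.
Start: joints at [-80.357, 30.224, 82.088, -0, 67.689, -10.227], TCP at [0.212, -0.588, 0.223] pointing down, gripper open.
Joint ranges: [-176.69, 176.69], [-43.24, 126.21], [12.49, 139.97], [-82, 262], [0, 151.66], [-163.58, 163.58]. Speed limits (degrees/s): [159.86, 159.86, 180, 180, 180, 180].

## Interface

Orientations are given as a 3x3 rotation matrix whose columns are the frame's x, y, z axes.
In Python, from rig import bot, viewer, ticket gives the robot as it stands.
- The arm moves only by the tool servo_tool, never from a script. Its argument "targets" is a list of rows, each an object with "offset": the shift along the tool's x, y, z in m, a list of three; "dr": the turn, a rotation vector about the tool's x, y, z in degrees, a list of three. In form: [{"offset": [x, y, z], "dr": [ax, ay, az]}, ...]. A call has 1 to 20 rows; each row is the pose to reach, as a shift and turn from the pose commanded when the call began, along the tool's axes at that moment; what a row does not reach only later rows make up. A row lasts 1/12 s, in which the tool goes at most 41.7 mm and 7.16 degrees, less where a joint would pass 70% of its speed; a pose out of reach is approached as far as the arm can. A call with a gripper value outside its range is refused whole. "gripper" is the gripper command: -1 is fully open, 1 is shut, values between are in proportion, set as the call begins (left out, the last holds). The fingers move at their own pace and stop on an object; the grip force is fixed at half the most. Time passes only in rows, so rows that repeat a pose let the fingers close. It gives the time, the measured TCP pose, the force, the opening and the grip force at its end, in the units of the state.
- bot.read_state(): the state, without advancing time (a new reading comes with each control period).
- viewer.capture(name): name is "side" or "top" or "wrist"; returns a dict with "color" (384x512x3 uint8, red, green, blue), "camera_matrix" (3x3 intrinsics, pixels), "R" (3x3) and "t" (3): a world point X has camera coordinates R X + t. Camera axes: x right, y down, z forward; pixel columns grow to the right and rows downward; lengths in m; the calibration is good to about 2 mm. A picture is of the moment at which its call begins. There is no depth.
- ticket.hand_in(): hands the job in; it is judged then, once.
The state is a dict: "time_s": time; "joint_positions": joint angles; "qvel": joint speeds; "tau": joint torques, N m; "position": TCP position; "tcp_rot": TCP orientation; "force": force on the tool from outside, world axes, zero at the start; "moment": the same for the moment, N m; "opening": opening from 0.0 (shut) to 1.0 (fully open); "grasp_force": force on a finger pad.
Only numpy, scipy, OpenCV 4.12 (cv2) and the standard library are available. Lean on these libraries where they do the work, as an engineer would, in place of code of your own. Each camera call takes 0.05 s, during which the arm holds its last target. There are 200 camera calls.

## Working session

There is one attempt and no reset: what is moved stays moved. The work goes in short steps, Python scripts to look and compute and a tool call to move; the robot and the scene stay as the last step left them, time stands still between calls to the robot, and variables do not carry over. Pictures are saved under pics/ and viewed, at most 10 in all, crops included, and the job is handed in when it is done.

Besides the shell and the picture viewer there is one more tool, called after "Request:" as name(argument=value, ...), one argument or row to a line, values as JSON. servo_tool: Moves the arm, as the interface text tells. Its arguments: {"type":"object","properties":{"targets":{"type":"array"},"gripper":{"type":"number"}},"required":["targets"]}

```bash
mkdir -p pics
python3 - <<'E'
from rig import bot,viewer
import cv2,numpy as np
s=bot.read_state();print(s['time_s'],s['position'],s['tcp_rot'],s['opening'],s['force'],bot.grip_point_offset)
for n in('side','top'):
    c=viewer.capture(n);cv2.imwrite(f'pics/{n}0.png',cv2.resize(c['color'][:,:,::-1],(800,600),interpolation=cv2.INTER_CUBIC))
    cv2.imwrite(f'{n}_raw.png',c['color'][:,:,::-1])
    np.savez(f'{n}.npz',K=c['camera_matrix'],R=c['R'],t=c['t']);print(n,c['camera_matrix'],-np.array(c['R']).T@c['t'])
E
```

```text
0.0 [ 0.21232781 -0.58706064  0.22158097] [[ 9.40471474e-01  3.39872453e-01 -3.50114397e-04]
 [ 3.39872415e-01 -9.40469204e-01  2.10178927e-03]
 [ 3.85068467e-04 -2.09566708e-03 -9.99997730e-01]] 1.0030396225867289 [0.52518725 0.08402512 0.15910424] 0.0187
side [[363.84371692   0.         256.42614054]
 [  0.         363.84371692 193.31881909]
 [  0.           0.           1.        ]] [0.16396071 1.00297993 0.58157574]
top [[464.27546618   0.         244.35209621]
 [  0.         464.27546618 193.04764463]
 [  0.           0.           1.        ]] [0.45793649 0.03182871 1.40919438]
```

View pics/side0.png

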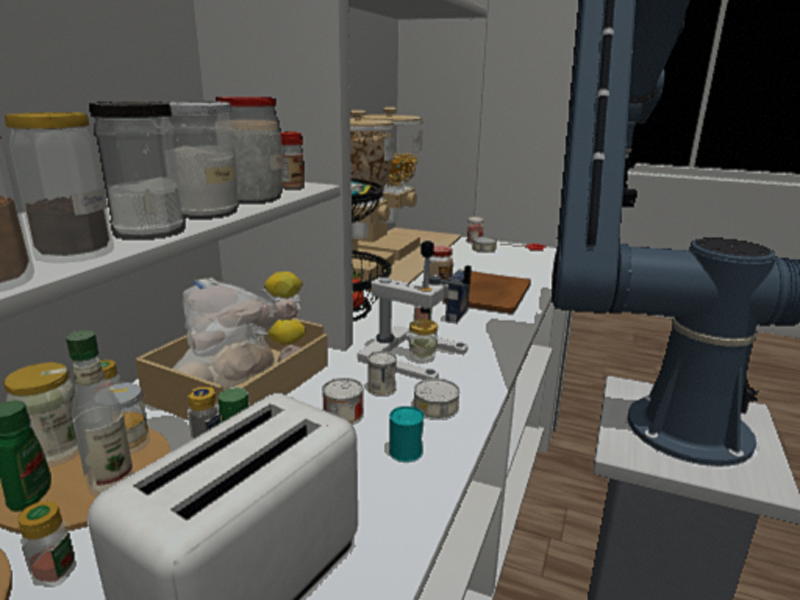

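View pics/top0.png

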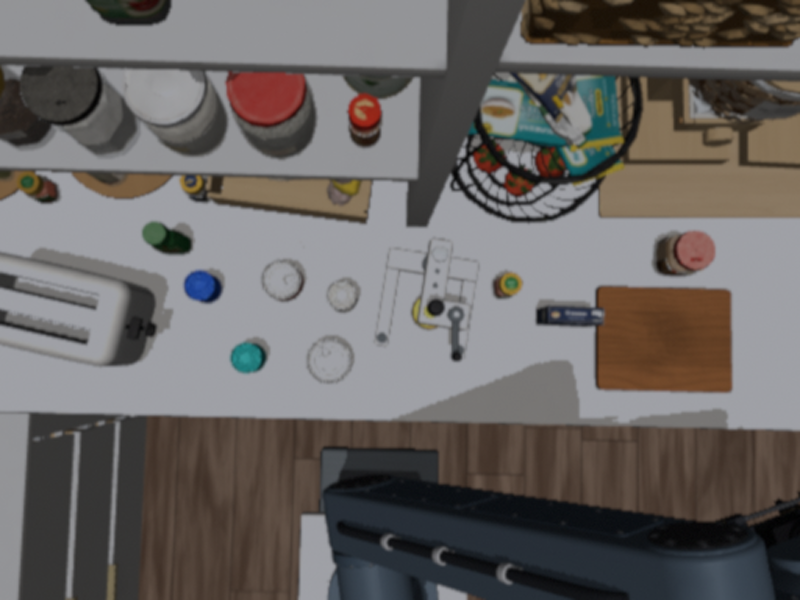

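Run:
```python
import cv2,numpy as np
a=cv2.imread('top_raw.png')[145:245,230:340];b=cv2.imread('side_raw.png')[140:250,215:315]
a=cv2.resize(a,(440,400),interpolation=cv2.INTER_CUBIC);b=cv2.resize(b,(360,396),interpolation=cv2.INTER_CUBIC)
b=cv2.copyMakeBorder(b,0,4,0,0,cv2.BORDER_CONSTANT)
cv2.imwrite('pics/crop1.png',np.hstack([a,b]))
```

```text
(no output)
```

View pics/crop1.png

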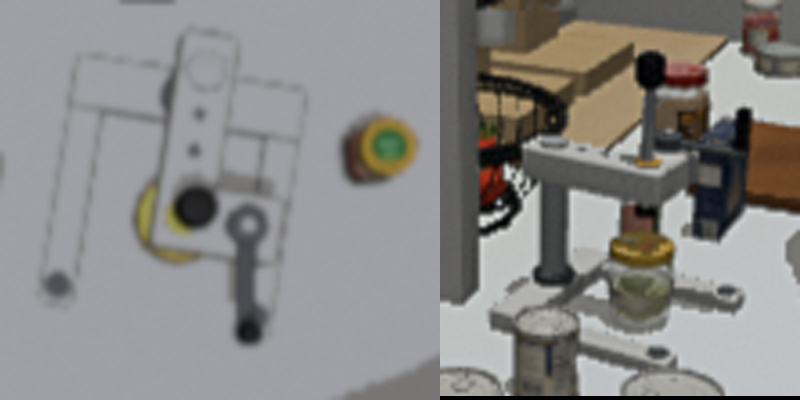

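The jar with the gold lid stands under the rod: it is the container. The blue tin (202,286 in top0) and the turquoise tin (248,357) are look-alikes and are left alone. In the top crop the knob is at (195,206), the lever pivot at (246,223), the peg at (249,331) and the column at (207,68). In the side crop the knob is at (650,70).

```bash
cat > h.py <<'E'
import numpy as np
def ray(n,uv):
    d=np.load(n+'.npz');C=-d['R'].T@d['t'];v=d['R'].T@np.linalg.inv(d['K'])@np.array([uv[0],uv[1],1.]);return C,v/np.linalg.norm(v)
def atz(n,uv,z):
    C,v=ray(n,uv);return C+v*(z-C[2])/v[2]
def tri(a,b):
    (C,u),(D,v)=ray('top',a),ray('side',b)
    s=np.linalg.lstsq(np.c_[u,-v],D-C,rcond=None)[0];p,q=C+u*s[0],D+v*s[1];return (p+q)/2,np.linalg.norm(p-q)
E
python3 - <<'E'
from h import *
T=lambda x,y:(x/4+230,y/4+145)
S=lambda x,y:((x-440)/3.6+215,y/3.6+140)
print('knob',tri(T(195,206),S(650,70)))
print('peg',tri(T(249,331),S(743,112)))
pg=atz('top',T(249,331),.217);pv=atz('top',T(246,223),.18);co=atz('top',T(207,68),.165);kn=atz('top',T(195,206),.27)
print(pg,pv,co,kn)
print(np.linalg.norm((pg-pv)[:2]),np.linalg.norm((kn-co)[:2]))
for n,a in(('pv',pv-kn),('col',co-kn),('lev',pg-pv)):print(n,np.degrees(np.arctan2(a[1],a[0])),np.linalg.norm(a[:2]))
E
```

```text
knob (array([ 0.53314715, -0.0704337 ,  0.25168196]), np.float64(0.0032595289840371684))
peg (array([ 0.45579058, -0.11043357,  0.21088998]), np.float64(0.003729657901433851))
[ 0.45759133 -0.10921605  0.217     ] [ 0.52902324 -0.11034052  0.18      ] [ 0.63409051 -0.0838253   0.165     ] [ 0.5334825  -0.06831678  0.27      ]
0.07144075803357612 0.10179629704106945
pv -96.05715519794978 0.04225966891325639
col -8.763057615394523 0.10179629704106945
lev 179.09813559816638 0.07144075803357612
```

Both views agree within 3 mm: the knob is at about (0.533, -0.070, 0.252), which is in the expected 245–260 mm. Column distance is 102 mm and lever length 71 mm, both as given. Moving above the knob.

Request:
servo_tool(
  targets=[
    {"offset": [0, 0, -0.04], "dr": [0, 0, 0]},
    {"offset": [0, 0, -0.08], "dr": [0, 0, 0]},
    {"offset": [0, 0, -0.11], "dr": [0, 0, 0]},
    {"offset": [0.03, -0.024, -0.11], "dr": [0, 0, 0]},
    {"offset": [0.062, -0.049, -0.11], "dr": [0, 0, 0]},
    {"offset": [0.094, -0.074, -0.11], "dr": [0, 0, 0]},
    {"offset": [0.126, -0.099, -0.11], "dr": [0, 0, 0]},
    {"offset": [0.158, -0.125, -0.11], "dr": [0, 0, 0]},
    {"offset": [0.19, -0.15, -0.11], "dr": [0, 0, 0]},
    {"offset": [0.222, -0.175, -0.11], "dr": [0, 0, 0]},
    {"offset": [0.254, -0.2, -0.11], "dr": [0, 0, 0]},
    {"offset": [0.286, -0.226, -0.11], "dr": [0, 0, 0]},
    {"offset": [0.318, -0.251, -0.11], "dr": [0, 0, 0]},
    {"offset": [0.35, -0.276, -0.11], "dr": [0, 0, 0]},
    {"offset": [0.382, -0.301, -0.11], "dr": [0, 0, 0]},
    {"offset": [0.414, -0.327, -0.11], "dr": [0, 0, 0]},
    {"offset": [0.446, -0.352, -0.11], "dr": [0, 0, 0]},
    {"offset": [0.478, -0.377, -0.11], "dr": [0, 0, 0]},
    {"offset": [0.478, -0.377, -0.11], "dr": [0, 0, 0]},
    {"offset": [0.478, -0.377, -0.11], "dr": [0, 0, 0]},
  ],
)

```text
time_s: 1.77
position: [0.5341, -0.0686, 0.3319]
tcp_rot: [[0.939, 0.344, -0.001], [0.344, -0.939, 0.0], [-0.001, -0.001, -1.0]]
force: [-0.4, 0.5, 0.0]
opening: 1.005
grasp_force: 0.0
```

Run:
```python
from rig import bot,viewer
import cv2,numpy as np
s=bot.read_state();print(s['time_s'],s['position'],s['tcp_rot'],s['force'])
c=viewer.capture('wrist');cv2.imwrite('pics/wrist1.png',cv2.resize(c['color'][:,:,::-1],(800,600),interpolation=cv2.INTER_CUBIC))
np.savez('wrist.npz',K=c['camera_matrix'],R=c['R'],t=c['t'])
```

```text
1.7667 [ 0.53413244 -0.06864205  0.33192174] [[ 9.38857984e-01  3.44302078e-01 -1.32824125e-03]
 [ 3.44302551e-01 -9.38858740e-01  1.38337525e-04]
 [-1.19940101e-03 -5.87196140e-04 -9.99999108e-01]] [-0.38445357  0.53194183  0.03746972]
```

View pics/wrist1.png

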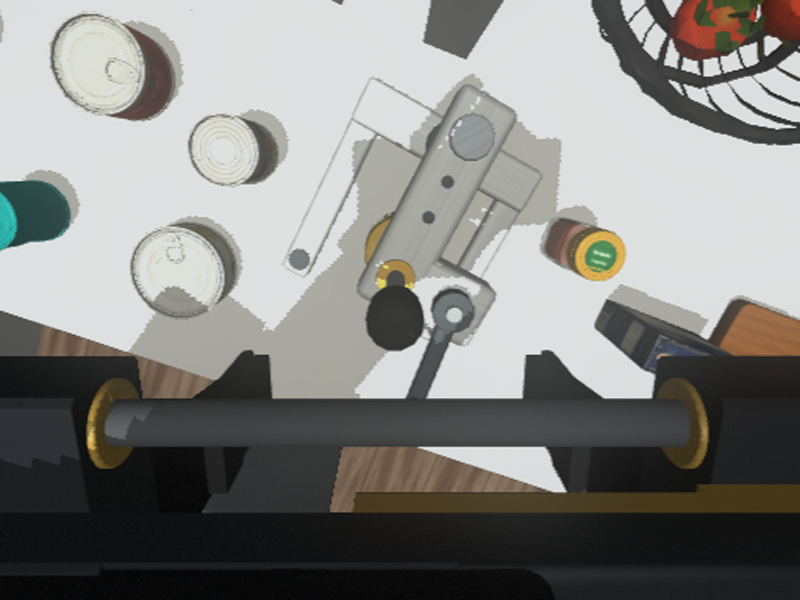

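The wrist view shows the knob at (395,317), pivot hub (453,313), column top (472,137). Check them against the calibrated camera.

Run:
```python
from h import *
W=lambda x,y:(x*.64,y*.64)
d=np.load('wrist.npz');pr=lambda X:(lambda c:(c[:2]/c[2]*d['K'][0,0]+d['K'][:2,2])/.64)(d['R']@np.array(X)+d['t'])
for z in(.245,.252,.26):print(z,atz('wrist',W(395,317),z))
co=atz('wrist',W(472,137),.165);pv=atz('wrist',W(453,313),.18);cl=atz('wrist',W(396,270),.168)
print('col',co,'pv',pv,'collar',cl)
for a in (co-cl,pv-cl):print(np.degrees(np.arctan2(a[1],a[0])),np.linalg.norm(a[:2]))
```

```text
0.245 [ 0.5304957  -0.06807962  0.245     ]
0.252 [ 0.53247103 -0.06738002  0.252     ]
0.26 [ 0.53472855 -0.06658047  0.26      ]
col [ 0.63295869 -0.08085112  0.165     ] pv [ 0.52753353 -0.10870167  0.18      ] collar [ 0.53907587 -0.06538132  0.168     ]
-9.356985784718061 0.09514882918229821
-104.91937474538899 0.044831663812138524
```

Knob at about (0.533, -0.068), within 1–2 mm of the tool axis. Descend by 98 mm, then close.

Request:
servo_tool(
  targets=[
    {"offset": [-0.001, 0, 0.03], "dr": [0, 0, 0]},
    {"offset": [-0.001, 0, 0.055], "dr": [0, 0, 0]},
    {"offset": [-0.001, 0, 0.075], "dr": [0, 0, 0]},
    {"offset": [-0.001, 0, 0.09], "dr": [0, 0, 0]},
    {"offset": [-0.001, 0, 0.098], "dr": [0, 0, 0]},
    {"offset": [-0.001, 0, 0.098], "dr": [0, 0, 0]},
  ],
)

```text
time_s: 2.32
position: [0.531, -0.0722, 0.2327]
tcp_rot: [[0.941, 0.338, -0.005], [0.338, -0.941, 0.001], [-0.004, -0.003, -1.0]]
force: [-0.4, 0.3, 0.5]
opening: 1.001
grasp_force: 0.0
```

Request:
servo_tool(
  targets=[
    {"offset": [0, 0, 0], "dr": [0, 0, 0]},
    {"offset": [0, 0, 0], "dr": [0, 0, 0]},
    {"offset": [0, 0, 0], "dr": [0, 0, 0]},
    {"offset": [0, 0, 0], "dr": [0, 0, 0]},
    {"offset": [0, 0, 0], "dr": [0, 0, 0]},
    {"offset": [0, 0, 0], "dr": [0, 0, 0]},
    {"offset": [0, 0, 0], "dr": [0, 0, 0]},
    {"offset": [0, 0, 0], "dr": [0, 0, 0]},
    {"offset": [0, 0, 0], "dr": [0, 0, 0]},
    {"offset": [0, 0, 0], "dr": [0, 0, 0]},
  ],
  gripper=1,
)

```text
time_s: 3.15
position: [0.532, -0.0688, 0.2343]
tcp_rot: [[0.941, 0.339, -0.002], [0.339, -0.941, 0.005], [-0.0, -0.006, -1.0]]
force: [-2.3, 10.5, 2.0]
opening: 0.327
grasp_force: 5.4
```

Request:
servo_tool(
  targets=[
    {"offset": [0, -0.001, 0], "dr": [0, 0, 0]},
    {"offset": [0, -0.002, 0], "dr": [0, 0, 0]},
    {"offset": [0, -0.003, 0.002], "dr": [0, 0, 0]},
    {"offset": [0, -0.003, 0.004], "dr": [0, 0, 0]},
    {"offset": [0, -0.003, 0.006], "dr": [0, 0, 0]},
    {"offset": [0, -0.003, 0.008], "dr": [0, 0, 0]},
    {"offset": [0, -0.003, 0.008], "dr": [0, 0, 0]},
    {"offset": [0, -0.003, 0.008], "dr": [0, 0, 0]},
  ],
)

```text
time_s: 3.82
position: [0.5318, -0.0683, 0.2261]
tcp_rot: [[0.941, 0.34, -0.0], [0.34, -0.941, 0.0], [-0.0, -0.0, -1.0]]
force: [0.2, 0.5, -0.9]
opening: 0.304
grasp_force: 30.0
```

Request:
servo_tool(
  targets=[
    {"offset": [0, 0, 0.002], "dr": [0, 0, 0]},
    {"offset": [0, 0, 0.004], "dr": [0, 0, 0]},
    {"offset": [0, 0, 0.006], "dr": [0, 0, 0]},
    {"offset": [0, 0, 0.008], "dr": [0, 0, 0]},
  ],
)

```text
time_s: 4.15
position: [0.5319, -0.0682, 0.2184]
tcp_rot: [[0.94, 0.34, -0.0], [0.34, -0.94, 0.0], [-0.0, -0.0, -1.0]]
force: [-1.5, 1.8, 2.2]
opening: 0.301
grasp_force: 30.0
```

Request:
servo_tool(
  targets=[
    {"offset": [0, 0, 0.001], "dr": [0, 0, 0]},
    {"offset": [0, 0, 0.002], "dr": [0, 0, 0]},
    {"offset": [0, 0, 0.003], "dr": [0, 0, 0]},
  ],
)

```text
time_s: 4.4
position: [0.5319, -0.0683, 0.2154]
tcp_rot: [[0.94, 0.34, -0.0], [0.34, -0.94, 0.0], [-0.0, -0.0, -1.0]]
force: [-0.7, 1.9, 2.5]
opening: 0.309
grasp_force: 30.0
```

Request:
servo_tool(
  targets=[
    {"offset": [0, 0, 0.0005], "dr": [0, 0, 0]},
    {"offset": [0, 0, 0.001], "dr": [0, 0, 0]},
    {"offset": [0, 0, 0.0015], "dr": [0, 0, 0]},
  ],
)

```text
time_s: 4.65
position: [0.5319, -0.0682, 0.214]
tcp_rot: [[0.94, 0.34, -0.0], [0.34, -0.94, -0.0], [-0.0, -0.0, -1.0]]
force: [-0.4, 1.4, 2.6]
opening: 0.309
grasp_force: 30.0
```

Request:
servo_tool(
  targets=[
    {"offset": [0, 0, 0.0005], "dr": [0, 0, 0]},
    {"offset": [0, 0, 0.001], "dr": [0, 0, 0]},
  ],
)

```text
time_s: 4.82
position: [0.5319, -0.0683, 0.213]
tcp_rot: [[0.94, 0.34, -0.0], [0.34, -0.94, -0.0], [-0.0, 0.0, -1.0]]
force: [-0.7, 1.2, 2.0]
opening: 0.308
grasp_force: 30.0
```

Request:
servo_tool(
  targets=[
    {"offset": [0, 0, 0.0005], "dr": [0, 0, 0]},
    {"offset": [0, 0, 0.001], "dr": [0, 0, 0]},
    {"offset": [0, 0, 0.0015], "dr": [0, 0, 0]},
  ],
)

```text
time_s: 5.07
position: [0.5319, -0.0683, 0.2115]
tcp_rot: [[0.94, 0.34, -0.0], [0.34, -0.94, 0.0], [-0.0, -0.0, -1.0]]
force: [-0.9, 1.6, 2.8]
opening: 0.311
grasp_force: 30.0
```

Request:
servo_tool(
  targets=[
    {"offset": [0, 0, 0.0005], "dr": [0, 0, 0]},
    {"offset": [0, 0, 0.001], "dr": [0, 0, 0]},
  ],
)

```text
time_s: 5.23
position: [0.5319, -0.0682, 0.2105]
tcp_rot: [[0.94, 0.34, -0.0], [0.34, -0.94, 0.0], [-0.0, -0.0, -1.0]]
force: [-1.1, 0.9, 2.0]
opening: 0.305
grasp_force: 30.0
```

Request:
servo_tool(
  targets=[
    {"offset": [0, 0, 0.0005], "dr": [0, 0, 0]},
    {"offset": [0, 0, 0.001], "dr": [0, 0, 0]},
  ],
)

```text
time_s: 5.4
position: [0.5319, -0.0683, 0.2095]
tcp_rot: [[0.94, 0.34, 0.0], [0.34, -0.94, -0.0], [0.0, 0.0, -1.0]]
force: [-0.8, 1.3, 1.9]
opening: 0.306
grasp_force: 30.0
```

Request:
servo_tool(
  targets=[
    {"offset": [0, 0, 0.0005], "dr": [0, 0, 0]},
    {"offset": [0, 0, 0.001], "dr": [0, 0, 0]},
  ],
)

```text
time_s: 5.57
position: [0.5319, -0.0682, 0.2085]
tcp_rot: [[0.94, 0.34, -0.0], [0.34, -0.94, 0.0], [-0.0, -0.0, -1.0]]
force: [-1.2, 2.3, 2.3]
opening: 0.306
grasp_force: 30.0
```

Request:
servo_tool(
  targets=[
    {"offset": [0, 0, 0.0005], "dr": [0, 0, 0]},
    {"offset": [0, 0, 0.001], "dr": [0, 0, 0]},
  ],
)

```text
time_s: 5.73
position: [0.5319, -0.0683, 0.2075]
tcp_rot: [[0.94, 0.34, -0.0], [0.34, -0.94, -0.0], [-0.0, -0.0, -1.0]]
force: [-0.9, 1.0, 2.9]
opening: 0.302
grasp_force: 30.0
```

Request:
servo_tool(
  targets=[
    {"offset": [0, 0, 0.0005], "dr": [0, 0, 0]},
    {"offset": [0, 0, 0.001], "dr": [0, 0, 0]},
  ],
)

```text
time_s: 5.9
position: [0.5319, -0.0682, 0.2065]
tcp_rot: [[0.94, 0.34, -0.0], [0.34, -0.94, 0.0], [-0.0, -0.0, -1.0]]
force: [-1.0, 1.1, 1.5]
opening: 0.305
grasp_force: 30.0
```

Request:
servo_tool(
  targets=[
    {"offset": [0, 0, 0.0005], "dr": [0, 0, 0]},
    {"offset": [0, 0, 0.001], "dr": [0, 0, 0]},
  ],
)

```text
time_s: 6.07
position: [0.5319, -0.0682, 0.2055]
tcp_rot: [[0.94, 0.34, 0.0], [0.34, -0.94, -0.0], [0.0, 0.0, -1.0]]
force: [-1.4, 2.0, 1.9]
opening: 0.306
grasp_force: 30.0
```

Request:
servo_tool(
  targets=[
    {"offset": [0, 0, 0.0005], "dr": [0, 0, 0]},
    {"offset": [0, 0, 0.001], "dr": [0, 0, 0]},
  ],
)

```text
time_s: 6.23
position: [0.5319, -0.0683, 0.2045]
tcp_rot: [[0.94, 0.34, -0.0], [0.34, -0.94, 0.0], [-0.0, -0.0, -1.0]]
force: [-0.5, 1.2, 2.7]
opening: 0.307
grasp_force: 30.0
```

Request:
servo_tool(
  targets=[
    {"offset": [0, 0, 0.0005], "dr": [0, 0, 0]},
    {"offset": [0, 0, 0.001], "dr": [0, 0, 0]},
  ],
)

```text
time_s: 6.4
position: [0.5319, -0.0682, 0.2035]
tcp_rot: [[0.94, 0.34, -0.0], [0.34, -0.94, 0.0], [-0.0, -0.0, -1.0]]
force: [-0.8, 1.3, 2.5]
opening: 0.308
grasp_force: 30.0
```

Request:
servo_tool(
  targets=[
    {"offset": [0, 0, 0.0005], "dr": [0, 0, 0]},
    {"offset": [0, 0, 0.001], "dr": [0, 0, 0]},
  ],
)

```text
time_s: 6.57
position: [0.5319, -0.0683, 0.2025]
tcp_rot: [[0.94, 0.34, -0.0], [0.34, -0.94, 0.0], [-0.0, -0.0, -1.0]]
force: [-0.5, 1.9, 2.4]
opening: 0.303
grasp_force: 30.0
```

Request:
servo_tool(
  targets=[
    {"offset": [0, 0, 0.0005], "dr": [0, 0, 0]},
    {"offset": [0, 0, 0.001], "dr": [0, 0, 0]},
  ],
)

```text
time_s: 6.73
position: [0.5319, -0.0682, 0.2022]
tcp_rot: [[0.94, 0.34, 0.0], [0.34, -0.94, -0.0], [0.0, 0.0, -1.0]]
force: [-2.9, 2.8, 10.7]
opening: 0.309
grasp_force: 30.0
```

Contact: the force stepped from 2.3 to 10.7 N, so about 8 N is on the lid. Hold, then release.

Request:
servo_tool(
  targets=[
    {"offset": [0, 0, 0], "dr": [0, 0, 0]},
    {"offset": [0, 0, 0], "dr": [0, 0, 0]},
    {"offset": [0, 0, 0], "dr": [0, 0, 0]},
    {"offset": [0, 0, 0], "dr": [0, 0, 0]},
  ],
)

```text
time_s: 7.07
position: [0.5319, -0.0682, 0.2022]
tcp_rot: [[0.94, 0.34, 0.0], [0.34, -0.94, -0.0], [0.0, 0.0, -1.0]]
force: [-2.4, 1.5, 6.6]
opening: 0.304
grasp_force: 30.0
```

Request:
servo_tool(
  targets=[
    {"offset": [0, 0, 0], "dr": [0, 0, 0]},
    {"offset": [0, 0, 0], "dr": [0, 0, 0]},
    {"offset": [0, 0, 0], "dr": [0, 0, 0]},
    {"offset": [0, 0, 0], "dr": [0, 0, 0]},
    {"offset": [0, 0, 0], "dr": [0, 0, 0]},
    {"offset": [0, 0, 0], "dr": [0, 0, 0]},
    {"offset": [0, 0, 0], "dr": [0, 0, 0]},
    {"offset": [0, 0, 0], "dr": [0, 0, 0]},
  ],
  gripper=-1,
)

```text
time_s: 7.73
position: [0.5319, -0.0683, 0.2015]
tcp_rot: [[0.94, 0.34, -0.0], [0.34, -0.94, -0.0], [-0.0, 0.0, -1.0]]
force: [-0.1, -0.6, -0.0]
opening: 0.829
grasp_force: 0.0
```

Request:
servo_tool(
  targets=[
    {"offset": [0, 0, -0.02], "dr": [0, 0, 0]},
    {"offset": [0, 0, -0.045], "dr": [0, 0, 0]},
    {"offset": [0, 0, -0.07], "dr": [0, 0, 0]},
    {"offset": [0, 0, -0.08], "dr": [0, 0, 0]},
    {"offset": [-0.025, 0.004, -0.08], "dr": [0, 0, 0]},
    {"offset": [-0.05, 0.008, -0.08], "dr": [0, 0, 0]},
    {"offset": [-0.07, 0.012, -0.08], "dr": [0, 0, 0]},
    {"offset": [-0.085, 0.013, -0.08], "dr": [0, 0, 0]},
    {"offset": [-0.085, 0.013, -0.08], "dr": [0, 0, 0]},
    {"offset": [-0.085, 0.013, -0.08], "dr": [0, 0, 0]},
  ],
)

```text
time_s: 8.57
position: [0.456, -0.1095, 0.2813]
tcp_rot: [[0.941, 0.339, 0.0], [0.339, -0.941, 0.0], [0.0, -0.0, -1.0]]
force: [-0.5, 0.1, 0.2]
opening: 0.999
grasp_force: 0.0
```

Run:
```python
from rig import bot,viewer
import cv2,numpy as np
s=bot.read_state();print(s['time_s'],s['position'])
for n in('wrist','side','top'):
    c=viewer.capture(n);cv2.imwrite(f'{n}_raw.png',c['color'][:,:,::-1]);np.savez(n+'.npz',K=c['camera_matrix'],R=c['R'],t=c['t'])
a=cv2.resize(cv2.imread('wrist_raw.png'),(480,360));b=cv2.resize(cv2.imread('side_raw.png')[140:260,215:315],(300,360),interpolation=cv2.INTER_CUBIC)
cv2.imwrite('pics/w2.png',np.hstack([a,b]))
```

```text
8.5667 [ 0.45600478 -0.10947687  0.28132246]
```

View pics/w2.png

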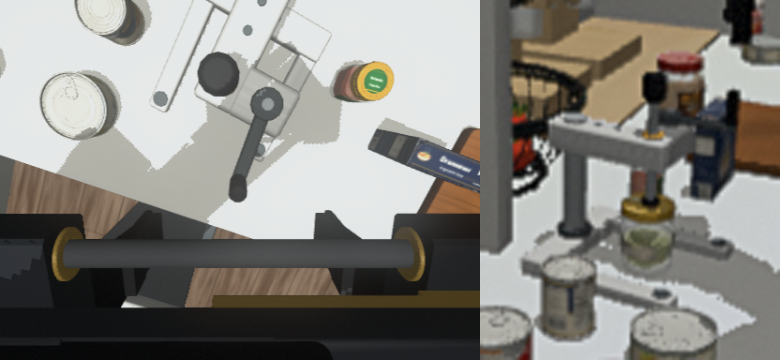

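The foot sits on the gold lid in the side view at (650,205). The peg at (238,190) in the wrist part is centred between the fingers. Descend and pinch.

Request:
servo_tool(
  targets=[
    {"offset": [0, 0, 0.03], "dr": [0, 0, 0]},
    {"offset": [0, 0, 0.055], "dr": [0, 0, 0]},
    {"offset": [0, 0, 0.075], "dr": [0, 0, 0]},
    {"offset": [0, 0, 0.09], "dr": [0, 0, 0]},
    {"offset": [0, 0, 0.096], "dr": [0, 0, 0]},
    {"offset": [0, 0, 0.096], "dr": [0, 0, 0]},
  ],
)

```text
time_s: 9.22
position: [0.4561, -0.1087, 0.1841]
tcp_rot: [[0.94, 0.341, -0.003], [0.341, -0.94, 0.002], [-0.002, -0.003, -1.0]]
force: [-0.0, 1.0, -0.2]
opening: 1.001
grasp_force: 0.0
```

Request:
servo_tool(
  targets=[
    {"offset": [0, 0, 0], "dr": [0, 0, 0]},
    {"offset": [0, 0, 0], "dr": [0, 0, 0]},
    {"offset": [0, 0, 0], "dr": [0, 0, 0]},
    {"offset": [0, 0, 0], "dr": [0, 0, 0]},
    {"offset": [0, 0, 0], "dr": [0, 0, 0]},
    {"offset": [0, 0, 0], "dr": [0, 0, 0]},
    {"offset": [0, 0, 0], "dr": [0, 0, 0]},
    {"offset": [0, 0, 0], "dr": [0, 0, 0]},
    {"offset": [0, 0, 0], "dr": [0, 0, 0]},
    {"offset": [0, 0, 0], "dr": [0, 0, 0]},
    {"offset": [0, 0, 0], "dr": [0, 0, 0]},
  ],
  gripper=1,
)

```text
time_s: 10.13
position: [0.4564, -0.1094, 0.1855]
tcp_rot: [[0.94, 0.34, -0.0], [0.34, -0.94, 0.0], [-0.0, -0.0, -1.0]]
force: [-1.4, -0.0, -0.9]
opening: 0.246
grasp_force: 0.0
```

Run:
```python
from rig import bot
import numpy as np
s=bot.read_state();p=np.array(s['position']);R=np.array(s['tcp_rot']);print(s['time_s'],p,s['force'],s['opening'],s['grasp_force'])
pv=np.array([.5265,-.1098]);a0=np.arctan2(p[1]-pv[1],p[0]-pv[0]);print(np.degrees(a0),np.hypot(*(p[:2]-pv)))
end=np.radians(172+81)
for a in np.linspace(a0%(2*np.pi),end,17)[1:]:
    w=np.r_[pv+.072*np.array([np.cos(a),np.sin(a)]),p[2]]-p
    print(np.round(R.T@w,4)[:2],round(np.degrees(a)))
```

```text
10.1333 [ 0.45635071 -0.10937183  0.18552524] [-1.41366476 -0.04365059 -0.92189787] 0.24640352202900911 0.0
179.65029147125458 0.07015059669609375
[-0.0035  0.0048] 184
[-0.0048  0.0104] 189
[-0.0057  0.0161] 193
[-0.0061  0.0219] 198
[-0.0061  0.0276] 203
[-0.0056  0.0334] 207
[-0.0046  0.0391] 212
[-0.0032  0.0446] 216
[-0.0014  0.0501] 221
[0.0009 0.0554] 225
[0.0036 0.0605] 230
[0.0067 0.0653] 235
[0.0102 0.0699] 239
[0.014  0.0742] 244
[0.0182 0.0782] 248
[0.0226 0.0818] 253
```

Request:
servo_tool(
  targets=[
    {"offset": [0, 0, 0], "dr": [0, 0, 0]},
    {"offset": [0, 0, 0], "dr": [0, 0, 0]},
    {"offset": [0, 0, 0], "dr": [0, 0, 0]},
    {"offset": [0, 0, 0], "dr": [0, 0, 0]},
    {"offset": [0, 0, 0], "dr": [0, 0, 0]},
  ],
)

```text
time_s: 10.55
position: [0.4562, -0.1092, 0.1855]
tcp_rot: [[0.94, 0.34, -0.0], [0.34, -0.94, 0.0], [-0.0, -0.0, -1.0]]
force: [-1.2, 1.1, 0.6]
opening: 0.161
grasp_force: 30.0
```

Request:
servo_tool(
  targets=[
    {"offset": [-0.001, 0.0024, 0], "dr": [0, 0, 0]},
    {"offset": [-0.002, 0.0048, 0], "dr": [0, 0, 0]},
    {"offset": [-0.003, 0.0076, 0], "dr": [0, 0, 0]},
    {"offset": [-0.0035, 0.0104, 0], "dr": [0, 0, 0]},
    {"offset": [-0.004, 0.0132, 0], "dr": [0, 0, 0]},
    {"offset": [-0.0045, 0.0161, 0], "dr": [0, 0, 0]},
  ],
)

```text
time_s: 11.05
position: [0.4565, -0.1243, 0.1854]
tcp_rot: [[0.94, 0.34, -0.003], [0.34, -0.94, 0.004], [-0.001, -0.004, -1.0]]
force: [-1.2, 6.1, 3.2]
opening: 0.165
grasp_force: 30.0
```

Request:
servo_tool(
  targets=[
    {"offset": [-0.0002, 0.0029, 0], "dr": [0, 0, 0]},
    {"offset": [-0.0004, 0.0058, 0], "dr": [0, 0, 0]},
    {"offset": [-0.0004, 0.0086, 0], "dr": [0, 0, 0]},
    {"offset": [-0.0004, 0.0115, 0], "dr": [0, 0, 0]},
    {"offset": [-0.0002, 0.0144, 0], "dr": [0, 0, 0]},
    {"offset": [0, 0.0173, 0], "dr": [0, 0, 0]},
    {"offset": [0.0005, 0.02, 0], "dr": [0, 0, 0]},
    {"offset": [0.001, 0.023, 0], "dr": [0, 0, 0]},
    {"offset": [0.0016, 0.0258, 0], "dr": [0, 0, 0]},
    {"offset": [0.0022, 0.0285, 0], "dr": [0, 0, 0]},
    {"offset": [0.003, 0.0313, 0], "dr": [0, 0, 0]},
    {"offset": [0.004, 0.034, 0], "dr": [0, 0, 0]},
  ],
)

```text
time_s: 12.05
position: [0.4695, -0.155, 0.1853]
tcp_rot: [[0.94, 0.341, -0.008], [0.341, -0.94, 0.004], [-0.006, -0.006, -1.0]]
force: [-5.0, 3.5, 6.9]
opening: 0.164
grasp_force: 30.0
```

Run:
```python
from rig import bot
import numpy as np
s=bot.read_state();p=np.array(s['position']);R=np.array(s['tcp_rot']);print(s['time_s'],p,s['force'],R.T@s['force'],s['opening'],s['moment'])
pv=np.array([.5265,-.1098]);print(np.degrees(np.arctan2(p[1]-pv[1],p[0]-pv[0]))%360,np.hypot(*(p[:2]-pv)))
# commanded target estimate = start + rows
```

```text
12.05 [ 0.46953844 -0.15497661  0.18534071] [-5.02545858  3.51931681  6.92195183] [-3.56271233 -5.06519151 -6.87060096] 0.16412083328333005 [0.60801517 1.07926256 0.29580111]
218.41817937321858 0.07270175958310414
```

Request:
servo_tool(
  targets=[
    {"offset": [0.001, 0.0027, 0], "dr": [0, 0, 0]},
    {"offset": [0.002, 0.0053, 0], "dr": [0, 0, 0]},
    {"offset": [0.0033, 0.0079, 0], "dr": [0, 0, 0]},
    {"offset": [0.0046, 0.0104, 0], "dr": [0, 0, 0]},
    {"offset": [0.0061, 0.0128, 0], "dr": [0, 0, 0]},
    {"offset": [0.0077, 0.0152, 0], "dr": [0, 0, 0]},
    {"offset": [0.0094, 0.0175, 0], "dr": [0, 0, 0]},
    {"offset": [0.0112, 0.0198, 0], "dr": [0, 0, 0]},
    {"offset": [0.013, 0.022, 0], "dr": [0, 0, 0]},
    {"offset": [0.015, 0.0241, 0], "dr": [0, 0, 0]},
    {"offset": [0.017, 0.026, 0], "dr": [0, 0, 0]},
    {"offset": [0.019, 0.028, 0], "dr": [0, 0, 0]},
  ],
)

```text
time_s: 13.05
position: [0.497, -0.1746, 0.1854]
tcp_rot: [[0.94, 0.341, -0.008], [0.341, -0.94, 0.004], [-0.006, -0.006, -1.0]]
force: [-7.4, 2.8, 7.7]
opening: 0.158
grasp_force: 30.0
```

Run:
```python
from rig import bot
import numpy as np
s=bot.read_state();p=np.array(s['position']);R=np.array(s['tcp_rot']);print(s['time_s'],p,s['force'],R.T@s['force'],s['opening'],s['moment'])
pv=np.array([.5265,-.1098]);print(np.degrees(np.arctan2(p[1]-pv[1],p[0]-pv[0]))%360,np.hypot(*(p[:2]-pv)))
```

```text
13.05 [ 0.49696476 -0.17462719  0.18535829] [-7.44712334  2.75151483  7.67491696] [-6.10608895 -5.17814305 -7.60508662] 0.15796892996540107 [0.49796608 1.14020499 0.28699999]
245.50601289112413 0.0712382922377028
```

Request:
servo_tool(
  targets=[
    {"offset": [0.002, 0.0018, 0], "dr": [0, 0, 0]},
    {"offset": [0.004, 0.0035, 0], "dr": [0, 0, 0]},
    {"offset": [0.006, 0.0051, 0], "dr": [0, 0, 0]},
    {"offset": [0.008, 0.0066, 0], "dr": [0, 0, 0]},
    {"offset": [0.01, 0.008, 0], "dr": [0, 0, 0]},
  ],
)

```text
time_s: 13.47
position: [0.5066, -0.1779, 0.1852]
tcp_rot: [[0.94, 0.342, -0.014], [0.342, -0.94, 0.006], [-0.011, -0.01, -1.0]]
force: [-14.7, 5.4, 12.9]
opening: 0.162
grasp_force: 30.0
```

Run:
```python
from rig import bot
import numpy as np
s=bot.read_state();p=np.array(s['position']);R=np.array(s['tcp_rot']);print(s['time_s'],p,s['force'],R.T@s['force'],s['opening'],s['moment'])
pv=np.array([.5265,-.1098]);print(np.degrees(np.arctan2(p[1]-pv[1],p[0]-pv[0]))%360,np.hypot(*(p[:2]-pv)))
```

```text
13.4667 [ 0.5066234  -0.17792202  0.18523669] [-14.68420628   5.43549304  12.93760369] [-12.08149979 -10.26195222 -12.69967666] 0.16170082820622292 [0.86626819 2.47440501 0.24129801]
253.7338433816127 0.07096259198606991
```

The lateral force jumped from about 8 to 15 N at 254°, where the stop is expected. Hold, release, rise and check.

Request:
servo_tool(
  targets=[
    {"offset": [0.001, 0.001, 0], "dr": [0, 0, 0]},
    {"offset": [0.001, 0.001, 0], "dr": [0, 0, 0]},
    {"offset": [0.001, 0.001, 0], "dr": [0, 0, 0]},
    {"offset": [0.001, 0.001, 0], "dr": [0, 0, 0]},
  ],
)

```text
time_s: 13.8
position: [0.5066, -0.1779, 0.1852]
tcp_rot: [[0.94, 0.342, -0.016], [0.342, -0.94, 0.007], [-0.013, -0.012, -1.0]]
force: [-13.2, 4.3, 13.2]
opening: 0.165
grasp_force: 30.0
```

Request:
servo_tool(
  targets=[
    {"offset": [0, 0, 0], "dr": [0, 0, 0]},
    {"offset": [-0.001, -0.001, 0], "dr": [0, 0, 0]},
    {"offset": [-0.001, -0.001, 0], "dr": [0, 0, 0]},
    {"offset": [-0.001, -0.001, 0], "dr": [0, 0, 0]},
    {"offset": [-0.001, -0.001, 0], "dr": [0, 0, 0]},
    {"offset": [-0.001, -0.001, 0], "dr": [0, 0, 0]},
    {"offset": [-0.001, -0.001, -0.02], "dr": [0, 0, 0]},
    {"offset": [-0.001, -0.001, -0.05], "dr": [0, 0, 0]},
    {"offset": [-0.001, -0.001, -0.08], "dr": [0, 0, 0]},
    {"offset": [-0.03, 0.02, -0.1], "dr": [0, 0, 0]},
    {"offset": [-0.06, 0.04, -0.1], "dr": [0, 0, 0]},
    {"offset": [-0.06, 0.04, -0.1], "dr": [0, 0, 0]},
    {"offset": [-0.06, 0.04, -0.1], "dr": [0, 0, 0]},
  ],
  gripper=-1,
)

```text
time_s: 14.88
position: [0.4704, -0.2408, 0.2859]
tcp_rot: [[0.942, 0.337, 0.001], [0.337, -0.942, -0.001], [0.001, 0.001, -1.0]]
force: [-0.5, 0.1, 0.6]
opening: 0.982
grasp_force: 0.0
```

Run:
```python
from rig import bot,viewer
import cv2,numpy as np
s=bot.read_state();print(s['time_s'],s['position'],s['force'])
w=viewer.capture('wrist')['color'][:,:,::-1];b=viewer.capture('side')['color'][140:260,215:315,::-1]
cv2.imwrite('pics/w3.png',np.hstack([cv2.resize(w,(480,360)),cv2.resize(b,(300,360),interpolation=cv2.INTER_CUBIC)]))
```

```text
14.8833 [ 0.47040263 -0.24080044  0.28594626] [-0.51879348  0.0795985   0.59149645]
```

View pics/w3.png

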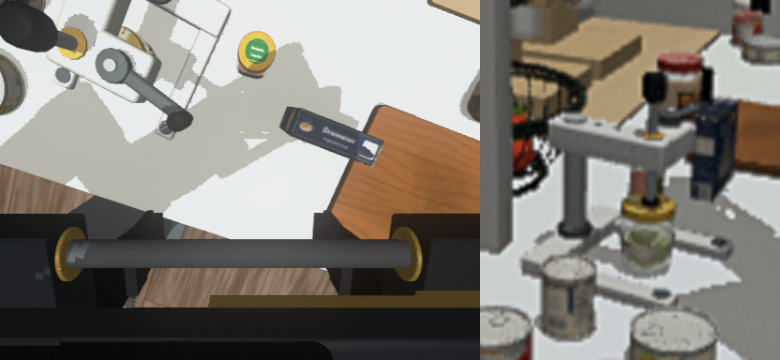

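The lever in the wrist view (pivot (115,66), peg (178,122)) now points to the stand's right. The foot is on the lid at (650,205), and nothing around the stand has moved.

```bash
python3 -c "
from rig import ticket
print(ticket.hand_in())"
```

```text
the job is handed in; nothing more can be done
None
```

The rod's foot rests on the gold lid of the squat jar and the clamp lever is swung to its stop; I handed the job in at about 15 s, and no pass/fail result came back.

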